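# Lock the hand press

## Task

Lock the hand press: with a fingertip, push the upright post of the slotted disc round until the disc's slot lines up with the steel locking bar, then push the bar by its end plate through the disc and on into the keeper until it is fully home, its end plate up against the guide. Push gently and do not grip or lift anything; leave the tile blanks, the octagon and the stamp block where they are, and finish with the hand clear.

Things in the scene. Friction and masses are not known exactly. Their poses are not given: they have to be found in the camera images.
- press: Cast iron hand press, fixed. Origin: bench level, below the slotted disc's axis. Its flat lock bed is 120 mm wide in x, y -130 to 310 mm, top 25 mm above the bench. Along x = 0 on it: guide, disc, keeper; the bar travels to -y. The press body stands at y -130 to -390 mm (base 200 mm wide, 50 high; column, head and wheel up to 370 high, none of these nearer than y = -190).
- guide (a point): Centre of the top of the bar's guide, a tunnel on the lock bed: press y 50 to 120 mm, 39 mm wide, its top 20 mm above the bed. The bar has 1.5 mm play each side in it.
- keeper (a point): Centre of the top of the keeper, a short tunnel like the guide beyond the disc: press y -48 to -78 mm, 41 mm wide, its top 20 mm above the bed. The bar has 2.5 mm play each side.
- lock_disc (a joint): Turn of the steel disc (80 mm across, 20 mm thick, flat on the lock bed, 19 mm slot right across) about its vertical axis, rad. 0: slot along the bar's path, post on the press's +x side; positive turns the post towards press -y. Starts 0.5 to 1.15; range -0.7 to 1.25, no stop at 0; friction (2 N at the post) holds it where left. Bar enters only within about 0.1 rad of 0.
- disc_post (a point): Centre of the top of the disc's round upright steel post, 14 mm in diameter, on a short lever, 70 mm from the disc's axis. The free part of the post runs from 53 to 89 mm above the bench (this point); the lever below it, 16 mm wide, from 45 to 53 mm.
- lock_bar: Square steel bar, 14 x 14 mm, 0.35 kg, loose on the lock bed, front in the guide; slides with 1 to 5 N. Origin: on the bed under the front face of its end plate; the bar runs 194 mm from there along its own -y (last 15 mm a tapered nose). The upright end plate is 36 mm wide, 10 mm thick, 46 mm high above the bed. Origin starts at press y 240 to 260 mm; fully home 120 mm, plate against guide.
- bar_plate (a point): Centre of the outer (+y) face of the bar's end plate, where it is pushed, 23 mm above the lock bed. Fully home it is at press x = 0, y = 130 mm, against a rigid stop: a light push (5 to 10 N) is enough, and a stiff arm driven millimetres past it rams the bar (over 60 N).
- bar_nose (a point): Tip of the bar's tapered nose, 7 mm above the lock bed. Fully home it is at press x = 0, y = -74 mm, inside the keeper.
- blank_a: Raw clay tile blank, 100 x 100 x 16 mm, on a 15 mm thick wooden board; bystander. Origin at the centre of its underside.
- blank_b: The second clay tile blank, same size, on the same board; bystander. Origin at the centre of its underside.
- octagon: Green glazed octagon tile, 70 mm across flats, 12 mm thick, flat on the bench; bystander. Origin at the centre of its underside.
- stamp: Brass stamp block, 44 x 44 mm and 55 mm high with a star on top, standing on the bench; bystander. Origin at the centre of its underside.
There are look-alikes about, which are no part of the job. Several things have the shape of the lock_bar; the one meant has the colours described above.

How it is judged:
On the way, in this order (a step that is already met when the one before it is completed fails the run):
1. the disc's slot is lined up with the bar (within 0.12 rad), the bar still outside the disc (value of joint lock_disc between -0.12 and 0.12 rad and y of bar_nose in the frame of press above 0.036 m), for 0.2 s.
2. the bar is through the disc and home in the keeper (y of bar_nose in the frame of press below -0.068 m and x of bar_nose in the frame of press between -0.006 and 0.006 m), for 0.2 s.
At the end, for the whole second after the job is handed in: The bar lies flat through the aligned disc (slot within 0.12 rad of the bar's line) and in the keeper, at rest, within 6 mm of fully home (bar nose past press y = -68 mm and within 6 mm of the centre line) (all of step 2 and value of joint lock_disc between -0.12 and 0.12 rad and z of lock_bar in the frame of press below 0.031 m and angle between lock_bar's own z axis and vertical below 0.1 rad and linear speed of lock_bar below 0.01 m/s); the robot touches nothing.
It fails at once if the bar is lifted or tipped up (z of lock_bar in the frame of press above 0.035 m or angle between lock_bar's own z axis and vertical above 0.15 rad).
It fails at once if the bar, its end plate or the post is gripped between the fingers ((contact force between the fingers and lock_bar above 5 N and x of the grasp point in the frame of lock_bar between -0.02 and 0.02 m and y of the grasp point in the frame of lock_bar between -0.004 and 0.009 m and z of the grasp point in the frame of lock_bar below 0.058 m) or (contact force between the fingers and lock_bar above 5 N and x of the grasp point in the frame of lock_bar between -0.007 and 0.007 m and y of the grasp point in the frame of lock_bar between -0.18 and 0.009 m and z of the grasp point in the frame of lock_bar below 0.03 m) or (contact force between the fingers and lock_disc above 5 N and horizontal distance between the grasp point and disc_post below 0.007 m and height (world z) of the grasp point below 0.1 m)).
It fails at once if the bar or the disc is rammed (over 60 N from the fingers) (contact force between the fingers and lock_bar above 60 N or contact force between the fingers and lock_disc above 60 N).
It fails at once if a tile blank, the octagon or the stamp block is moved more than 15 mm or lifted (distance of any of blank_a, blank_b, octagon, stamp from where it was at the start of the episode above 0.015 m).
It also fails if it takes over 54 s, if anything falls off the work surface, if the arm or the gripper's body presses on something with over 40 N, if the wrist force passes 120 N, or if a joint passes its speed limit or range.

## Robot

A 6-joint arm with a two-finger parallel gripper is mounted at the origin on the work surface. World frame = base frame: x ahead of the robot, y to its left, z up, the work surface at z = 0. Lengths are in m, angles in rad, forces in N, time in s.
With the tool pointing down it reaches from about 0.375 to 0.925 m from the base axis. Payload 5.7 kg.
Tool frame: the origin (TCP) lies on the centre line of the jaws, within the pads' length; the fingertips stand 19 mm ahead of it and the grasp point (between the pads) is the TCP (r.tip_reach is the distance from the TCP to the fingertips, in m); z points along the fingers, y is the line along which they close (so a half turn about z gives the same grasp; the last joint's range is limited). The gripper opens to 85 mm and grips with 20 to 120 N. Pads are 22 mm wide; open, the fingers measure 114 mm over their backs; the gripper's body (76 mm by 85 mm) begins 54 mm behind the grasp point. The pads swing forward as they close: fully open they stand 13 mm farther back than shut.
Start: joints at [-1.432, 0.359, 1.51, -0, 1.272, -0.115], TCP at [0.151, -0.581, 0.229] pointing down, gripper open.
Joint ranges: [-2.97, 2.97], [-1.01, 2.36], [0.21, 2.38], [-0.96, 4.11], [0.2, 2.71], [-2.98, 2.98]. Speed limits (rad/s): [2.39, 2.39, 3.14, 3.14, 3.14, 3.14].

## Interface

Orientations are given as a 3x3 rotation matrix whose columns are the frame's x, y, z axes.
In Python, from rig import r gives the robot as it stands.
- The arm moves only by the tool arm_command, never from a script. Its argument "targets" is a list of rows, each a list of 7 numbers: the shift along the tool's x, y, z in m, then the turn, a rotation vector about the tool's x, y, z in degrees, then the closure, from 0 (fully open) to 1 (shut). In form: [[x, y, z, rx, ry, rz, gripper], ...]. A call has 1 to 20 rows; each row is the pose to reach, as a shift and turn from the pose commanded when the call began, along the tool's axes at that moment; what a row does not reach only later rows make up. A row lasts 1/8 s, in which the tool goes at most 62.5 mm and 10.7 degrees, less where a joint would pass 70% of its speed; a pose out of reach is approached as far as the arm can. A call with a gripper value outside its range is refused whole. The fingers move at their own pace and stop on an object; "squeeze" is the grip in N (left out, the last holds). Time passes only in rows, so rows that repeat a pose let the fingers close. It gives the time, the measured TCP pose, the force, the opening and the grip force at its end, in the units of the state.
- r.state(): the state, without advancing time (a new reading comes with each control period).
- r.snapshot(name): name is "scene" or "top"; returns (picture, depth): 400x640x3 uint8, blue, green, red; 400x640 float32, m along the optical axis (not along the pixel's ray), 0 where there is no reading.
- r.camera_model(name): a dict with "intrinsics" (3x3 intrinsics, pixels), "R" (3x3) and "t" (3): a world point X has camera coordinates R X + t. Camera axes: x right, y down, z forward; pixel columns grow to the right and rows downward; lengths in m; the calibration is good to about 2 mm. A picture is of the moment at which its call begins. camera_model takes no time and is no camera call.
- r.hand_in(): hands the job in; it is judged then, once.
The state is a dict: "clock": time; "joint_positions": joint angles; "qd": joint speeds; "tau": joint torques, N m; "tool_pos": TCP position; "ee_rot": TCP orientation; "force": force on the tool from outside, world axes, zero at the start; "torque": the same for the moment, N m; "grip_width": finger opening in m; "grip_force": force on a finger pad.
Only numpy, scipy, OpenCV 4.12 (cv2) and the standard library are available. Lean on these libraries where they do the work, as an engineer would, in place of code of your own. Each camera call takes 0.05 s, during which the arm holds its last target. There are 200 camera calls.

## Working session

There is one attempt and no reset: what is moved stays moved. The work goes in short steps, Python scripts to look and compute and a tool call to move; the robot and the scene stay as the last step left them, time stands still between calls to the robot, and variables do not carry over. Pictures are saved under pics/ and viewed, at most 10 in all, crops included, and the job is handed in when it is done.

Besides the shell and the picture viewer there is one more tool, called as a command line: name --pt "numbers of a row" for each row, then --argument value for the rest. arm_command: Moves the arm, as the interface text tells. Its arguments: {"type":"object","properties":{"targets":{"type":"array","items":{"type":"array","items":{"type":"number"}}},"squeeze":{"type":"number"}},"required":["targets"]}

```bash
mkdir -p pics
python3 - <<'E'
from rig import r
import cv2,numpy as np
for n in ("scene","top"):
    p,d=r.snapshot(n); cv2.imwrite(f"pics/{n}0.png",p); np.save(f"pics/{n}0.npy",d)
    c=r.camera_model(n); print(n,np.round(c["R"],3).tolist(),np.round(c["t"],3),c["intrinsics"][0][0])
s=r.state(); print(s["clock"],s["tool_pos"],np.round(s["ee_rot"],3).tolist(),s["grip_width"],s["force"],r.tip_reach)
E
```

```text
scene [[0.517, 0.856, 0.0], [0.517, -0.311, -0.798], [-0.683, 0.412, -0.603]] [-0.365 -0.131  1.002] 365.06592260627195
top [[0.012, -1.0, 0.011], [-0.988, -0.014, -0.155], [0.155, -0.009, -0.988]] [0.131 0.499 0.701] 367.0009471185399
0.1 [ 0.15057785 -0.58014926  0.22843079] [[0.968, 0.251, -0.0], [0.251, -0.968, 0.002], [0.0, -0.002, -1.0]] 0.08507984365264513 [-0.9053609   0.31998948  0.94450035] 0.019
```

View pics/top0.png

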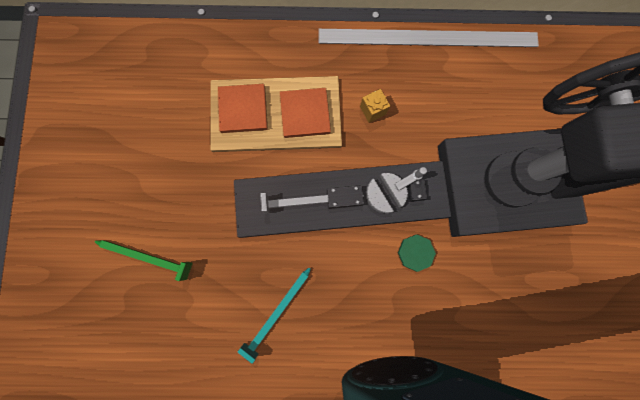

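View pics/scene0.png

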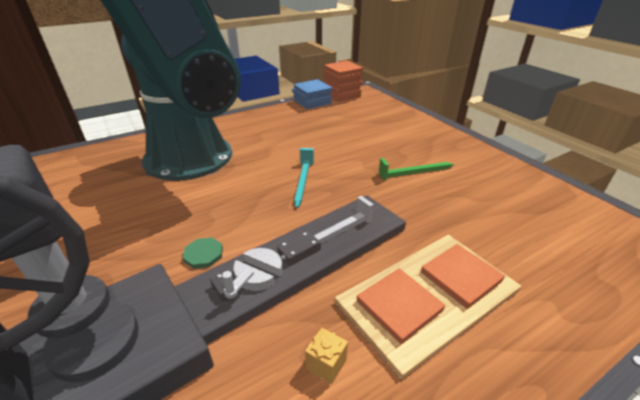

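Run:
```python
import cv2
p=cv2.imread("pics/top0.png")[150:245,228:458]
cv2.imwrite("pics/crop0.png",cv2.resize(p,None,fx=3.47,fy=3.47,interpolation=cv2.INTER_CUBIC)[:, :800])
```

```text
(no output)
```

View pics/crop0.png

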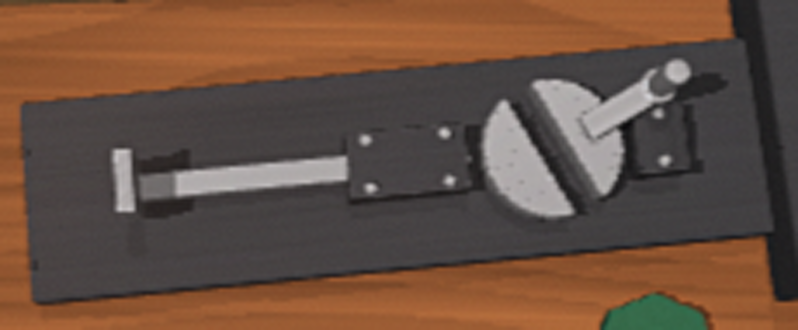

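```bash
cat > h.py <<'E'
import numpy as np
from rig import r
def px(u,v,z,n="top"):
    c=r.camera_model(n);K,R,t=map(np.array,(c["intrinsics"],c["R"],c["t"]))
    d=R.T@np.linalg.solve(K,[u,v,1]);o=-R.T@t
    return o+d*(z-o[2])/d[2]
E
python3 - <<'E'
from h import *
from scipy.optimize import least_squares
D=np.load("pics/top0.npy");c=r.camera_model("top");K,R,t=map(np.array,(c["intrinsics"],c["R"],c["t"]))
f=lambda x,y,z:px(228+x/3.47,150+y/3.47,z)
def dz(x,y):
    u,v=228+x/3.47,150+y/3.47;d=D[int(round(v)),int(round(u))]
    return np.round(R.T@(np.linalg.solve(K,[u,v,1])*d-t),4)
obs=[((22,103),(.06,.31),.025),((35,302),(-.06,.31),.025),((745,42),(.06,-.13),.025),((772,233),(-.06,-.13),.025),((407.5,159.5),(0,.085),.045),((553,148),(0,0),.045)]
P=np.array([f(*o[0],o[2])[:2] for o in obs]);Q=np.array([o[1] for o in obs])
def T(p):
    a=p[2];return np.array([[np.cos(a),-np.sin(a)],[np.sin(a),np.cos(a)]])
s=least_squares(lambda p:(Q@T(p).T+p[:2]-P).ravel(),[.5,0,0]);p=s.x
print("press",p,np.round(s.fun.reshape(-1,2)*1000,1).tolist())
inv=lambda X:np.round((X[:2]-p[:2])@T(p),4)
for n,a,z in (("post",(678,69),.089),("plateOutL",(113,150),.071),("plateOutR",(117,213),.071),("plIn",(130,148),.071),("plInR",(135,212),.071),("slot1",(517,93),.045),("slot2",(588,208),.045),("keeperscr",(661,136),.045),("bar@guide",(347,170),.039)):
    X=f(*a,z);print(n,np.round(X,4),inv(X),dz(*a))
E
```

```text
press [ 0.51187076 -0.01149713  0.10348845] [[0.9, 2.5], [-0.7, 3.0], [2.6, -1.9], [-1.2, -3.3], [-1.3, -0.0], [-0.4, -0.4]]
post [ 0.5494 -0.0713  0.089 ] [ 0.0311 -0.0634] [ 0.5496 -0.0717  0.0879]
plateOutL [0.5031 0.2392 0.071 ] [0.0171 0.2503] [0.5031 0.2392 0.071 ]
plateOutR [0.4679 0.2358 0.071 ] [-0.0182  0.2506] [0.4737 0.2421 0.0234]
plIn [0.5043 0.2299 0.071 ] [0.0174 0.2408] [0.5044 0.2299 0.0705]
plInR [0.4686 0.226  0.071 ] [-0.0185  0.2407] [0.4701 0.2274 0.0588]
slot1 [0.5445 0.0092 0.045 ] [0.0346 0.0172] [0.5486 0.0058 0.0264]
slot2 [ 0.4776 -0.0306  0.045 ] [-0.0361 -0.0155] [ 0.4802 -0.0355  0.0248]
keeperscr [ 0.5202 -0.074   0.045 ] [ 0.0018 -0.063 ] [ 0.5197 -0.0731  0.0478]
bar@guide [0.4987 0.1076 0.039 ] [-0.0008  0.1199] [0.4982 0.1078 0.0424]
```

Run:
```python
from h import *
D=np.load("pics/top0.npy");c=r.camera_model("top");K,R,t=map(np.array,(c["intrinsics"],c["R"],c["t"]))
v,u=np.mgrid[:400,:640];m=(D>0)&(v<250)&(u>380)
X=(np.linalg.solve(K,np.array([u[m],v[m],np.ones(m.sum())]))*D[m]).T-t;X=X@R
for a in (.1,.2,.3):
    H=X[X[:,2]>a];print(a,"min x,max y,min r",H[:,0].min(),H[:,1].max(),np.hypot(H[:,0],H[:,1]).min())
s=r.state();p=s["tool_pos"];E=np.array(s["ee_rot"])
o=np.array([.5115,-.0115]);a=.1035;A=np.array([[np.cos(a),-np.sin(a)],[np.sin(a),np.cos(a)]])
for w in [(.10,-.4,.3),(.25,-.32,.3),(.35,-.2,.3),(.40,-.08,.3),(.42,.0,.3),(*(o+A@[.031,-.102]),.2),(*(o+A@[.031,-.102]),.13)]:
    print(np.round(w,3),np.round(E.T@(np.array(w)-p),3))
print("yaw turn deg",np.degrees(np.arctan2(E[1,0],E[0,0])-a))
```

```text
0.1 min x,max y,min r 0.49283917438648644 -0.1972845707821732 0.5469371967256165
0.2 min x,max y,min r 0.49283917438648644 -0.1972845707821732 0.5469371967256165
0.3 min x,max y,min r 0.49283917438648644 -0.1998207108396607 0.5469451680226396
[ 0.1 -0.4  0.3] [-0.004 -0.187 -0.071]
[ 0.25 -0.32  0.3 ] [ 0.162 -0.227 -0.071]
[ 0.35 -0.2   0.3 ] [ 0.288 -0.318 -0.071]
[ 0.4  -0.08  0.3 ] [ 0.367 -0.422 -0.071]
[0.42 0.   0.3 ] [ 0.406 -0.494 -0.071]
[ 0.553 -0.11   0.2  ] [ 0.507 -0.354  0.029]
[ 0.553 -0.11   0.13 ] [ 0.507 -0.354  0.099]
yaw turn deg 8.609648521674732
```

arm_command --pt "0 -0.06 -0.02 0 0 0 1" --pt "0 -0.12 -0.05 0 0 2 1" --pt "0 -0.187 -0.071 0 0 4 1" --pt "0.05 -0.2 -0.071 0 0 6 1" --pt "0.1 -0.21 -0.071 0 0 8.6 1" --pt "0.162 -0.227 -0.071 0 0 8.6 1" --pt "0.205 -0.26 -0.071 0 0 8.6 1" --pt "0.25 -0.29 -0.071 0 0 8.6 1" --pt "0.288 -0.318 -0.071 0 0 8.6 1" --pt "0.325 -0.37 -0.071 0 0 8.6 1" --pt "0.367 -0.422 -0.071 0 0 8.6 1" --pt "0.39 -0.46 -0.071 0 0 8.6 1" --pt "0.406 -0.494 -0.071 0 0 8.6 1" --pt "0.44 -0.455 -0.05 0 0 8.6 1" --pt "0.475 -0.41 -0.02 0 0 8.6 1" --pt "0.507 -0.354 0.02 0 0 8.6 1" --pt "0.507 -0.354 0.029 0 0 8.6 1" --pt "0.507 -0.354 0.029 0 0 8.6 1" --pt "0.507 -0.354 0.029 0 0 8.6 1" --squeeze 20

```text
clock: 2.48
tool_pos: [0.5517, -0.1099, 0.2009]
ee_rot: [[0.995, 0.104, -0.0], [0.104, -0.995, 0.001], [-0.0, -0.001, -1.0]]
force: [0.2, -0.2, -0.9]
grip_width: 0.0002
grip_force: 0.0
```

arm_command --pt "0 0 0.04 0 0 0 1" --pt "0 0 0.08 0 0 0 1" --pt "0 0 0.11 0 0 0 1" --pt "0 0 0.121 0 0 0 1" --pt "0 0 0.121 0 0 0 1" --pt "0 -0.006 0.121 0 0 0 1" --pt "0 -0.01 0.121 0 0 0 1" --pt "0.001 -0.014 0.121 0 0 0 1" --pt "0.001 -0.018 0.121 0 0 0 1" --pt "0.007 -0.022 0.121 0 0 0 1" --pt "0.013 -0.026 0.121 0 0 0 1" --pt "0.018 -0.03 0.121 0 0 0 1" --pt "0.023 -0.035 0.121 0 0 0 1" --pt "0.027 -0.041 0.121 0 0 0 1" --pt "0.031 -0.047 0.121 0 0 0 1" --pt "0.034 -0.053 0.121 0 0 0 1" --pt "0.036 -0.058 0.121 0 0 0 1" --pt "0.036 -0.058 0.121 0 0 0 1"

```text
clock: 4.72
tool_pos: [0.5859, -0.0497, 0.0804]
ee_rot: [[0.995, 0.104, 0.006], [0.104, -0.995, -0.001], [0.006, 0.002, -1.0]]
force: [4.4, -2.9, 4.9]
grip_width: -0.0001
grip_force: 3.2
```

Run:
```python
from rig import r
import cv2,numpy as np
p,d=r.snapshot("scene"); cv2.imwrite("pics/scene1.png",cv2.resize(p[190:330,170:370],None,fx=4,fy=4,interpolation=cv2.INTER_CUBIC))
p,d=r.snapshot("top"); cv2.imwrite("pics/top1.png",p)
```

```text
(no output)
```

View pics/scene1.png

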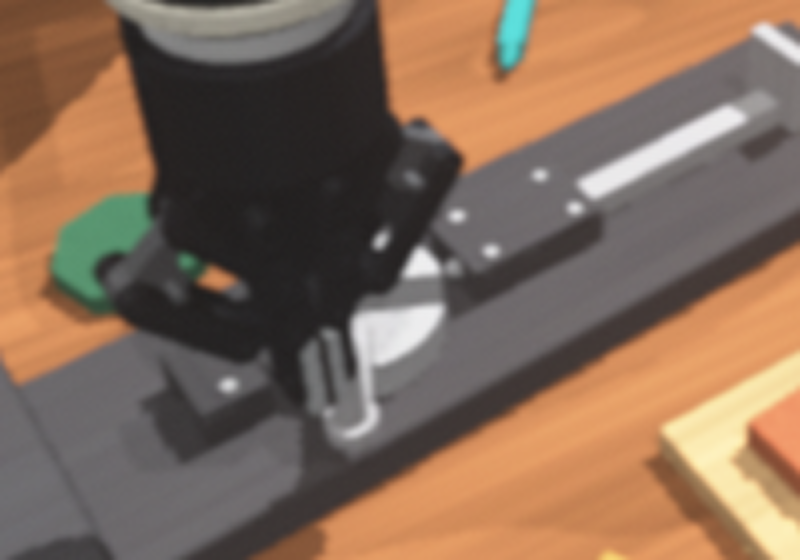

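arm_command --pt "0 0 -0.004 0 0 0 1" --pt "0 0 -0.008 0 0 0 1" --pt "0.001 -0.004 -0.008 0 0 0 1" --pt "0.002 -0.008 -0.008 0 0 0 1" --pt "0.003 -0.012 -0.008 0 0 0 1" --pt "0.004 -0.015 -0.008 0 0 0 1" --pt "0.004 -0.015 -0.008 0 0 0 1"

```text
clock: 5.7
tool_pos: [0.5847, -0.0337, 0.0871]
ee_rot: [[0.995, 0.104, -0.0], [0.104, -0.995, 0.0], [-0.0, -0.0, -1.0]]
force: [0.0, 0.5, -0.7]
grip_width: 0.0
grip_force: 0.0
```

Run:
```python
from rig import r
import cv2,numpy as np
p,d=r.snapshot("top"); cv2.imwrite("pics/top2.png",p)
cv2.imwrite("pics/crop2.png",cv2.resize(p[150:230,320:440],None,fx=6,fy=6,interpolation=cv2.INTER_CUBIC))
```

```text
(no output)
```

View pics/crop2.png

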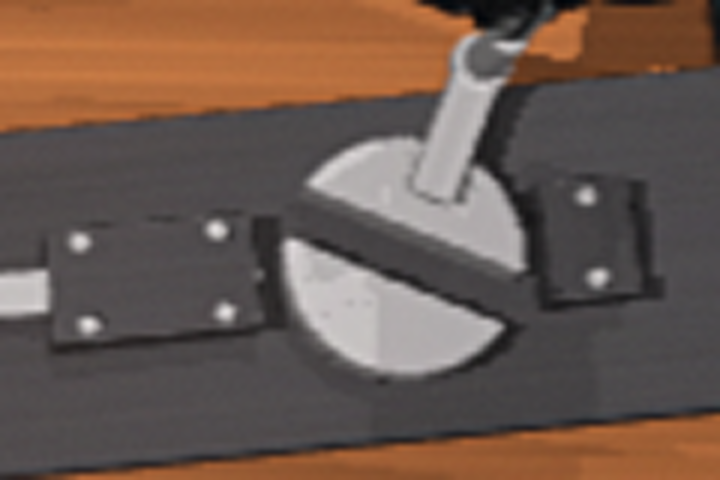

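Run:
```python
from h import *
import cv2
p,d=r.snapshot("scene"); q=cv2.resize(p[200:320,190:310],None,fx=4.9,fy=4.9,interpolation=cv2.INTER_CUBIC)
cv2.imwrite("pics/scene2.png",q)
o=np.array([.5115,-.0115]);a=.1035;A=np.array([[np.cos(a),-np.sin(a)],[np.sin(a),np.cos(a)]])
for z in (.053,.07,.089): print(z,(px(320+490/6,150+58/6,z)[:2]-o)@A)
S=px(320+305/6,150+190/6,.045)-px(320+525/6,150+270/6,.045);S2=A.T@S[:2];print("theta",np.arctan2(S2[0],S2[1]))
t=px(320+480/6,150+55/6,.053)[:2];print((t-o)@A)
s=r.state();print((s["tool_pos"][:2]-o)@A)
```

```text
0.053 [ 0.06391189 -0.03487578]
0.07 [ 0.05972939 -0.03005336]
0.089 [ 0.05505484 -0.02466359]
theta 0.44705809221501047
[ 0.06523855 -0.03165678]
[ 0.07052469 -0.02996815]
```

View pics/scene2.png

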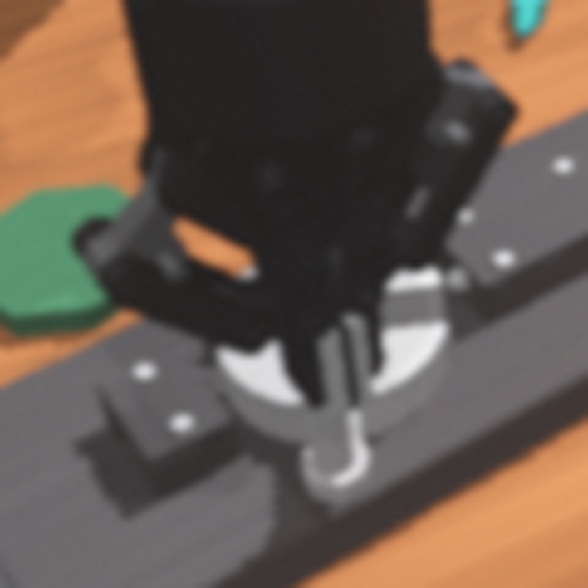

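Run:
```python
from h import *
p,D=r.snapshot("scene");c=r.camera_model("scene");K,R,t=map(np.array,(c["intrinsics"],c["R"],c["t"]))
o=np.array([.5115,-.0115]);a=.1035;A=np.array([[np.cos(a),-np.sin(a)],[np.sin(a),np.cos(a)]])
def at(x,y,k=4.9,u0=190,v0=200):
    u,v=int(u0+x/k),int(v0+y/k);X=R.T@(np.linalg.solve(K,[u,v,1])*D[v,u]-t)
    return np.round([*((X[:2]-o)@A),X[2]],3),p[v,u]
for y in range(240,500,15):
    print(y,*[at(x,y)[0]*1000//1 for x in (290,315,335,355,375)])
```

```text
240 [ 86. -44. 174.] [ 87. -37. 171.] [ 75. -27. 156.] [ 85. -25. 163.] [ 85. -20. 160.]
255 [ 86. -44. 168.] [ 86. -38. 163.] [ 65. -23. 138.] [ 86. -26. 156.] [ 82. -19. 149.]
270 [ 87. -45. 163.] [ 86. -38. 158.] [ 71. -26. 139.] [ 80. -24. 145.] [ 82. -19. 144.]
285 [ 86. -46. 157.] [ 80. -36. 147.] [ 74. -28. 136.] [ 81. -25. 141.] [ 81. -19. 137.]
300 [ 81. -44. 146.] [ 81. -37. 142.] [ 75. -29. 133.] [ 81. -26. 135.] [ 83. -21. 133.]
315 [ 80. -45. 141.] [ 81. -38. 137.] [ 74. -30. 126.] [ 82. -27. 130.] [ 75. -18. 119.]
330 [ 76. -44. 130.] [ 82. -39. 133.] [ 79. -32. 126.] [ 79. -26. 122.] [ 75. -18. 113.]
345 [ 76. -45. 125.] [ 76. -37. 120.] [ 81. -34. 122.] [ 80. -27. 118.] [ 77. -20. 110.]
360 [ 74. -45. 118.] [ 76. -38. 115.] [ 80. -34. 116.] [ 80. -28. 111.] [ 76. -20. 102.]
375 [ 72. -45. 109.] [ 77. -39. 110.] [ 80. -35. 110.] [ 79. -28. 104.] [ 76. -21.  96.]
390 [ 21. -26.  44.] [ 76. -40. 103.] [ 80. -35. 104.] [ 79. -29.  99.] [39. -4. 45.]
405 [ 25. -29.  43.] [ 76. -40.  97.] [ 80. -36.  98.] [ 80. -30.  94.] [41. -6. 41.]
420 [ 26. -30.  37.] [ 66. -37.  80.] [ 68. -32.  78.] [ 50. -18.  50.] [40. -6. 33.]
435 [ 26. -31.  30.] [ 67. -38.  74.] [ 69. -33.  73.] [ 56. -21.  51.] [39. -7. 26.]
450 [ 27. -32.  24.] [ 66. -39.  67.] [ 68. -33.  65.] [ 63. -25.  53.] [43. -9. 23.]
465 [ 33. -35.  25.] [ 64. -39.  58.] [ 69. -35.  60.] [ 68. -27.  53.] [ 50. -13.  25.]
480 [ 38. -38.  24.] [ 64. -40.  52.] [ 68. -35.  52.] [ 72. -30.  53.] [ 54. -16.  24.]
495 [ 45. -42.  25.] [ 65. -41.  45.] [ 71. -37.  48.] [ 57. -25.  24.] [ 59. -19.  21.]
```

arm_command --pt "0 0 -0.03 0 0 0 1" --pt "0 0.02 -0.04 0 0 0 1" --pt "0 0.04 -0.04 0 0 0 1" --pt "0 0.04 -0.04 0 0 0 1" --pt "0 0.04 -0.04 0 0 0 1"

```text
clock: 6.48
tool_pos: [0.5881, -0.0741, 0.1262]
ee_rot: [[0.995, 0.102, -0.002], [0.102, -0.995, 0.001], [-0.002, -0.001, -1.0]]
force: [-0.7, 0.0, -0.1]
grip_width: 0.0002
grip_force: 0.0
```

```bash
cat >> h.py <<'E'
O=np.array([.5115,-.0115]);a=.1035;A=np.array([[np.cos(a),-np.sin(a)],[np.sin(a),np.cos(a)]])
def cloud(n):
    p,D=r.snapshot(n);c=r.camera_model(n);K,R,t=map(np.array,(c["intrinsics"],c["R"],c["t"]))
    v,u=np.mgrid[:400,:640]
    X=((np.linalg.solve(K,np.array([u.ravel(),v.ravel(),np.ones(u.size)]))*D.ravel()).T-t)@R
    X[:,:2]=(X[:,:2]-O)@A
    return p,X.reshape(400,640,3)
E
python3 - <<'E'
from h import *
s=r.state();T=(s["tool_pos"][:2]-O)@A;print(T,s["tool_pos"][2],s["force"])
for n in("scene","top"):
    p,X=cloud(n);Y=X.reshape(-1,3)
    m=(abs(Y[:,0]-T[0])<.02)&(abs(Y[:,1]-T[1])<.03)&(Y[:,2]>.06);Z=Y[m]
    print(n,m.sum(),"lowest",np.round(Z[np.argsort(Z[:,2])[:12]],3).tolist())
    m=(np.hypot(Y[:,0],Y[:,1])<.09)&(np.hypot(Y[:,0],Y[:,1])>.045)&(Y[:,2]>.06)&(Y[:,2]<.095)&(Y[:,0]>0);Z=Y[m]
    print("post?",m.sum(),np.round(Z.mean(0),3),Z[:,2].max() if len(Z) else 0)
E
```

```text
[ 0.06968971 -0.07019334] 0.12623661780436496 [-0.70203161  0.0438234  -0.14849023]
scene 2608 lowest [[0.071, -0.078, 0.129], [0.074, -0.077, 0.129], [0.079, -0.076, 0.131], [0.077, -0.064, 0.131], [0.079, -0.071, 0.131], [0.079, -0.065, 0.131], [0.079, -0.074, 0.131], [0.079, -0.068, 0.131], [0.079, -0.078, 0.132], [0.079, -0.069, 0.132], [0.079, -0.075, 0.132], [0.079, -0.07, 0.132]]
post? 167 [ 0.066 -0.034  0.078] 0.09109462071525294
top 376 lowest [[0.065, -0.064, 0.129], [0.06, -0.066, 0.131], [0.06, -0.064, 0.132], [0.063, -0.064, 0.133], [0.06, -0.076, 0.134], [0.061, -0.064, 0.134], [0.061, -0.065, 0.134], [0.06, -0.074, 0.136], [0.06, -0.072, 0.136], [0.06, -0.066, 0.136], [0.064, -0.063, 0.137], [0.062, -0.064, 0.138]]
post? 72 [ 0.063 -0.03   0.082] 0.0905535769260392
```

arm_command --pt "-0.004 0.003 0.03 0 0 0 1" --pt "-0.004 0.003 0.055 0 0 0 1" --pt "-0.004 0.003 0.066 0 0 0 1" --pt "-0.004 0.003 0.066 0 0 0 1" --pt "-0.004 -0.006 0.066 0 0 0 1" --pt "-0.004 -0.012 0.066 0 0 0 1" --pt "-0.004 -0.018 0.066 0 0 0 1" --pt "-0.003 -0.023 0.066 0 0 0 1" --pt "-0.002 -0.028 0.066 0 0 0 1" --pt "-0.001 -0.033 0.066 0 0 0 1" --pt "0 -0.038 0.066 0 0 0 1" --pt "0 -0.042 0.066 0 0 0 1" --pt "0 -0.042 0.066 0 0 0 1"

```text
clock: 8.2
tool_pos: [0.5837, -0.0313, 0.0609]
ee_rot: [[0.995, 0.104, -0.002], [0.104, -0.995, 0.001], [-0.002, -0.001, -1.0]]
force: [-0.1, 0.2, 0.5]
grip_width: 0.0003
grip_force: 0.1
```

```bash
cat > m.py <<'E'
from h import *
import cv2,sys
s=r.state();T=(s["tool_pos"][:2]-O)@A;print(T,s["tool_pos"][2],s["force"])
for n in("scene","top"):
    p,X=cloud(n);Y=X.reshape(-1,3)
    if n=="top":
        cv2.imwrite(f"pics/{sys.argv[1]}.png",cv2.resize(p[150:230,320:440],None,fx=6,fy=6,interpolation=cv2.INTER_CUBIC))
        # disc top bright pixels: the two half discs; slot line from largest gap
    rad=np.hypot(Y[:,0],Y[:,1]);m=(rad<.045)&(Y[:,2]>.036)&(Y[:,2]<.052)
    Z=Y[m][:,:2]
    best=min(((np.abs(np.sin(q)*Z[:,1]*1+np.cos(q)*Z[:,0])<.0075).sum(),q) for q in np.linspace(-.7,1.25,196)) if len(Z) else None
    qs=np.linspace(-.7,1.25,196);k=np.array([(np.abs(np.cos(q)*Z[:,0]-np.sin(q)*Z[:,1])<.0075).sum() for q in qs])
    print(n,len(Z),"theta",qs[k<=k.min()+1].mean(),k.min())
E
python3 m.py t3
```

```text
[ 0.06974122 -0.02718393] 0.06092090321959197 [-0.07847527  0.22697719  0.49149444]
scene 103 theta -0.12999999999999995 0
top 902 theta 0.09000000000000008 0
```

View pics/t3.png

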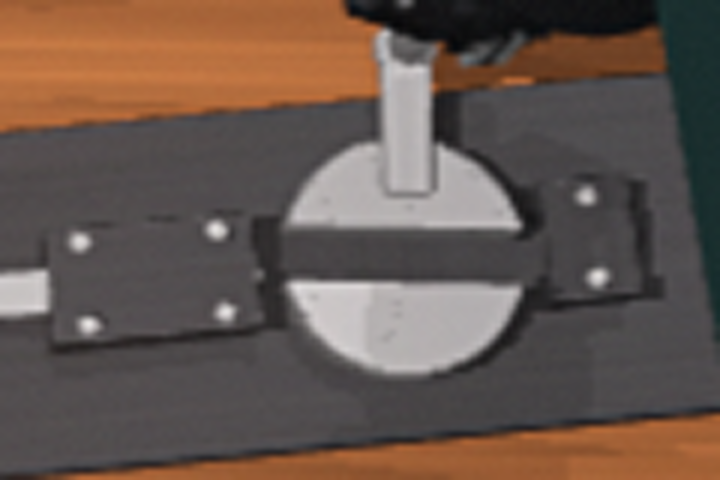

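arm_command --pt "0 -0.003 0 0 0 0 1" --pt "0 -0.006 0 0 0 0 1" --pt "0 -0.006 0 0 0 0 1" --pt "0 -0.006 0 0 0 0 1"

```text
clock: 8.8
tool_pos: [0.5837, -0.0258, 0.0612]
ee_rot: [[0.995, 0.103, -0.0], [0.103, -0.995, 0.0], [-0.0, -0.0, -1.0]]
force: [-0.2, -0.2, 0.0]
grip_width: 0.0002
grip_force: 0.1
```

```bash
python3 m.py t4
```

```text
[ 0.07036823 -0.02169372] 0.06121301862353874 [-0.19030729 -0.15661763  0.04600171]
scene 124 theta 0.00500000000000006 0
top 888 theta 0.030000000000000027 3
```

View pics/t4.png

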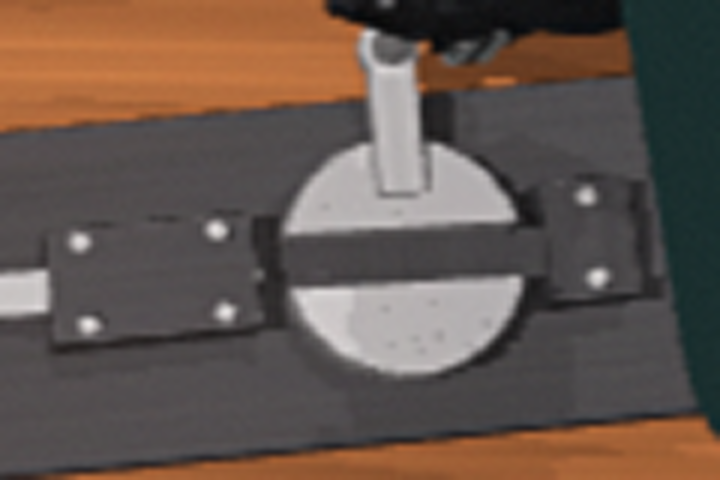

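arm_command --pt "0 -0.002 0 0 0 0 1" --pt "0 -0.002 0 0 0 0 1" --pt "0 0.008 0 0 0 0 1" --pt "0 0.018 -0.01 0 0 0 1" --pt "0 0.018 -0.05 0 0 0 1" --pt "0 0.018 -0.1 0 0 0 1" --pt "0 -0.03 -0.1 0 0 10 1" --pt "-0.01 -0.085 -0.1 0 0 20 1" --pt "-0.025 -0.14 -0.1 0 0 30 1" --pt "-0.04 -0.19 -0.1 0 0 40 1" --pt "-0.05 -0.24 -0.1 0 0 50 1" --pt "-0.06 -0.28 -0.1 0 0 60 1" --pt "-0.07 -0.303 -0.1 0 0 70 1" --pt "-0.07 -0.303 -0.1 0 0 80 1" --pt "-0.07 -0.303 -0.1 0 0 90 1" --pt "-0.07 -0.303 -0.1 0 0 90 1" --pt "-0.07 -0.303 -0.1 0 0 90 1"

```text
clock: 11.02
tool_pos: [0.4872, 0.1893, 0.1417]
ee_rot: [[0.203, -0.979, 0.0], [-0.969, -0.201, 0.142], [-0.139, -0.029, -0.99]]
force: [-0.4, -0.1, -0.4]
grip_width: 0.0003
grip_force: 0.0
```

```bash
python3 m.py t5
python3 - <<'E'
from h import *
p,X=cloud("top");Y=X.reshape(-1,3)
m=(abs(Y[:,0])<.03)&(Y[:,1]>.2)&(Y[:,1]<.275)&(Y[:,2]>.06)&(Y[:,2]<.08);Z=Y[m];print("plate top",m.sum(),Z.min(0),Z.max(0))
p,X=cloud("scene");Y=X.reshape(-1,3)
T=(r.state()["tool_pos"][:2]-O)@A
m=(abs(Y[:,0]-T[0])<.03)&(abs(Y[:,1]-T[1])<.03)&(Y[:,2]>.09)&(Y[:,2]<.19);Z=Y[m];print("tip",Z.min(0),Z.max(0))
E
```

```text
[-0.00346758  0.20221009] 0.1416815113064211 [-0.35111839 -0.06142883 -0.39134853]
scene 1039 theta 0.00500000000000006 0
top 165 theta 0.8202941176470588 0Traceback (most recent call last):
  File "<stdin>", line 3, in <module>
    return umr_minimum(a, axis, None, out, keepdims, initial, where)
ValueError: zero-size array to reduction operation minimum which has no identity
```

Run:
```python
from rig import r
import numpy as np
s=r.state();print(np.round(s["joint_positions"],3),np.round(s["qd"],2))
```

```text
[0.138 0.333 1.816 0.17  0.978 2.979] [ 0.01  0.   -0.01  0.01  0.    0.  ]
```

arm_command --pt "0 0 -0.03 0 0 -10 1" --pt "0 0 -0.03 0 0 -20 1" --pt "0 0 -0.03 0 0 -30 1" --pt "0 0 -0.03 0 0 -40 1" --pt "0 0 -0.03 0 0 -50 1" --pt "0 0 -0.03 0 0 -60 1" --pt "0 0 -0.03 0 0 -70 1" --pt "0 0 -0.03 0 0 -80 1" --pt "0 0 -0.03 0 0 -90 1" --pt "0 0 -0.03 0 0 -90 1" --pt "0 0 -0.03 0 0 -90 1"

```text
clock: 12.55
tool_pos: [0.4874, 0.1867, 0.1715]
ee_rot: [[0.979, 0.202, 0.001], [0.2, -0.969, 0.142], [0.029, -0.139, -0.99]]
force: [-0.2, 0.0, -0.0]
grip_width: -0.0001
grip_force: 0.0
```

```bash
cat > w.py <<'E'
from h import *
s=r.state();E=np.array(s["ee_rot"]);p=np.array(s["tool_pos"]);print("press pos",(p[:2]-O)@A,p[2],np.round(s["joint_positions"],2))
G=np.eye(3);G[:2,:2]=A
from scipy.spatial.transform import Rotation as Ro
goal=G@np.array([[0,1,0],[1,0,0],[0,0,-1.]]) # tool x = press +y
print("turn",np.degrees(Ro.from_matrix(E.T@goal).as_rotvec()))
print("cur in press",np.round(G.T@E,3).tolist())
w=np.array([*(O+A@[0,.2815]),.17]);print("shift",E.T@(w-p))
E
python3 w.py
```

```text
press pos [-0.00349007  0.19961502] 0.17145824458290057 [0.13 0.29 1.79 0.16 1.05 1.42]
turn [ -5.26823848  -7.2680251  -84.12782709]
cur in press [[0.995, 0.101, 0.015], [0.098, -0.985, 0.142], [0.029, -0.139, -0.99]]
shift [ 0.01141505 -0.0801106   0.01309368]
```

arm_command --pt "0.003 -0.02 -0.01 -0.6 -0.8 -9.3 1" --pt "0.006 -0.04 -0.01 -1.2 -1.6 -18.7 1" --pt "0.009 -0.06 0.0 -1.8 -2.4 -28 1" --pt "0.0114 -0.08 0.0131 -2.3 -3.2 -37.4 1" --pt "0.0114 -0.08 0.0131 -2.9 -4.0 -46.7 1" --pt "0.0114 -0.08 0.0131 -3.5 -4.8 -56 1" --pt "0.0114 -0.08 0.0131 -4.1 -5.7 -65.4 1" --pt "0.0114 -0.08 0.0131 -4.7 -6.5 -74.8 1" --pt "0.0114 -0.08 0.0131 -5.27 -7.27 -84.13 1" --pt "0.0114 -0.08 0.0131 -5.27 -7.27 -84.13 1" --pt "0.0114 -0.08 0.0131 -5.27 -7.27 -84.13 1"

```text
clock: 13.92
tool_pos: [0.4821, 0.268, 0.1699]
ee_rot: [[-0.102, 0.995, 0.0], [0.995, 0.102, 0.0], [0.0, 0.0, -1.0]]
force: [1.2, -0.3, 0.7]
grip_width: 0.0001
grip_force: 0.0
```

```bash
python3 w.py; python3 m.py t5
python3 - <<'E'
from h import *
p,X=cloud("top");Y=X.reshape(-1,3)
m=(abs(Y[:,0])<.03)&(Y[:,1]>.2)&(Y[:,1]<.275)&(Y[:,2]>.06)&(Y[:,2]<.08);Z=Y[m];print("plate top",m.sum(),*((Z.min(0),Z.max(0)) if m.sum() else ()))
p,X=cloud("scene");Y=X.reshape(-1,3)
m=(abs(Y[:,0])<.03)&(Y[:,1]>.2)&(Y[:,1]<.275)&(Y[:,2]>.03)&(Y[:,2]<.08);Z=Y[m];print("plate scene",m.sum(),*((Z.min(0),Z.max(0)) if m.sum() else ()))
T=(r.state()["tool_pos"][:2]-O)@A
m=(abs(Y[:,0]-T[0])<.03)&(abs(Y[:,1]-T[1])<.03)&(Y[:,2]>.09)&(Y[:,2]<.21);Z=Y[m];print("tip",Z.min(0),Z.max(0))
E
```

```text
press pos [-0.0003361   0.28104806] 0.16985583008211105 [0.38 0.35 1.69 0.   1.1  0.28]
turn [ 0.00293309 -0.01111998 -0.08855743]
cur in press [[0.002, 1.0, 0.0], [1.0, -0.002, 0.0], [0.0, 0.0, -1.0]]
shift [ 0.00045248  0.00033541 -0.00014406]
[-0.0003361   0.28104806] 0.16985583008211105 [ 1.15683118 -0.34325204  0.69089994]
scene 1036 theta 0.00500000000000006 0
top 878 theta 0.020000000000000018 3
plate top 106 [-0.01673725  0.24056205  0.0610758 ] [0.01808268 0.25075721 0.07251533]
plate scene 413 [-0.01854272  0.20085558  0.03000256] [0.0185598  0.25080062 0.07328189]
tip [-0.01591995  0.26751471  0.17141807] [0.01319906 0.29058625 0.20983   ]
```

arm_command --pt "0 0 0.05 0 0 0 1" --pt "0 0 0.09 0 0 0 1" --pt "0 0 0.115 0 0 0 1" --pt "0 0 0.125 0 0 0 1" --pt "0 0 0.125 0 0 0 1" --pt "-0.006 0 0.125 0 0 0 1" --pt "-0.01 0 0.125 0 0 0 1" --pt "-0.014 0 0.125 0 0 0 1" --pt "-0.017 0 0.125 0 0 0 1" --pt "-0.02 0 0.125 0 0 0 1" --pt "-0.023 0 0.125 0 0 0 1" --pt "-0.027 0 0.125 0 0 0 1" --pt "-0.031 0 0.125 0 0 0 1" --pt "-0.035 0 0.125 0 0 0 1" --pt "-0.04 0 0.125 0 0 0 1"

```text
clock: 16.0
tool_pos: [0.4864, 0.2279, 0.0448]
ee_rot: [[-0.106, 0.994, 0.0], [0.994, 0.106, 0.0], [0.0, 0.0, -1.0]]
force: [-0.1, 2.0, 2.6]
grip_width: -0.0
grip_force: 1.4
```

```bash
cat > q.py <<'E'
from h import *
s=r.state();print("tcp",(s["tool_pos"][:2]-O)@A,s["tool_pos"][2],"F press",np.round(s["force"][:2]@A,1),s["force"][2])
for n in("top","scene"):
    p,X=cloud(n);Y=X.reshape(-1,3)
    m=(abs(Y[:,0])<.025)&(Y[:,1]>.1)&(Y[:,1]<.275)&(Y[:,2]>.066)&(Y[:,2]<.0735);Z=Y[m]
    print(n,"plate",m.sum(),*((Z.min(0),np.percentile(Z,[5,50],axis=0)) if m.sum() else ()))
    m=(abs(Y[:,0])<.006)&(abs(Y[:,1])<.05)&(Y[:,2]>.034)&(Y[:,2]<.043);Z=Y[m];print(" bar in slot",m.sum(),Z.min(0) if m.sum() else '')
E
python3 q.py; python3 m.py t6
```

```text
tcp [-2.29908941e-04  2.40684064e-01] 0.04483987851295182 F press [0.1 1.9] 2.585253548874414
top plate 15 [-0.01697274  0.21869973  0.06616945] [[-0.01629721  0.21882137  0.06769493]
 [-0.01390187  0.2211316   0.07037536]]
 bar in slot 49 [-0.0051463  -0.04846407  0.03407582]
scene plate 115 [-0.0188595   0.21608256  0.06603924] [[-0.01490297  0.21758665  0.06665346]
 [ 0.00371319  0.22389722  0.07001438]]
 bar in slot 50 [-0.00590175  0.02702221  0.03486302]
[-0.00049294  0.24012115] 0.044687620945791054 [ 0.54463596 -0.69459986  0.62727759]
scene 1056 theta 0.010000000000000054 28
top 914 theta 0.020000000000000018 32
```

arm_command --pt "-0.005 0 0 0 0 0 1" --pt "-0.01 0 0 0 0 0 1" --pt "-0.015 0 0 0 0 0 1" --pt "-0.02 0 0 0 0 0 1" --pt "-0.025 0 0 0 0 0 1" --pt "-0.03 0 0 0 0 0 1" --pt "-0.035 0 0 0 0 0 1" --pt "-0.04 0 0 0 0 0 1" --pt "-0.045 0 0 0 0 0 1" --pt "-0.05 0 0 0 0 0 1" --pt "-0.055 0 0 0 0 0 1" --pt "-0.055 0 0 0 0 0 1"

```text
clock: 17.7
tool_pos: [0.4923, 0.1729, 0.0449]
ee_rot: [[-0.105, 0.994, 0.0], [0.994, 0.105, -0.0], [-0.0, 0.0, -1.0]]
force: [-0.0, 0.3, -0.6]
grip_width: -0.0002
grip_force: 0.0
```

```bash
python3 q.py
```

```text
tcp [-7.16760143e-05  1.85422929e-01] 0.044875292955115484 F press [0.  0.3] -0.5919796445895268
top plate 0
 bar in slot 24 [-0.00226577 -0.0483055   0.0340753 ]
scene plate 125 [-0.01763942  0.16220533  0.06600497] [[-0.0155199   0.162873    0.06659784]
 [ 0.00511296  0.16967652  0.07001788]]
 bar in slot 184 [-0.00588043 -0.02684176  0.03401887]
```

arm_command --pt "-0.005 0 0 0 0 0 1" --pt "-0.01 0 0 0 0 0 1" --pt "-0.014 0 0 0 0 0 1" --pt "-0.018 0 0 0 0 0 1" --pt "-0.022 0 0 0 0 0 1" --pt "-0.026 0 0 0 0 0 1" --pt "-0.03 0 0 0 0 0 1" --pt "-0.033 0 0 0 0 0 1" --pt "-0.036 0 0 0 0 0 1" --pt "-0.038 0 0 0 0 0 1" --pt "-0.038 0 0 0 0 0 1"

```text
clock: 19.18
tool_pos: [0.4962, 0.1353, 0.0447]
ee_rot: [[-0.106, 0.994, 0.0], [0.994, 0.106, -0.0], [-0.0, -0.0, -1.0]]
force: [0.0, 1.3, -0.1]
grip_width: -0.0004
grip_force: 0.2
```

```bash
python3 q.py
```

```text
tcp [-9.60177173e-05  1.47586938e-01] 0.04474947193665263 F press [0.2 1.3] -0.05784531257722242
top plate 0
 bar in slot 48 [-0.00503832  0.03232966  0.03459336]
scene plate 134 [-0.01847968  0.12452693  0.06600179] [[-0.01508369  0.12520116  0.06685548]
 [ 0.00505821  0.1314031   0.07005993]]
 bar in slot 253 [-0.00593549 -0.04639149  0.03618346]
```

Creep the last ~5 mm, watching the force.

arm_command --pt "-0.001 0 0 0 0 0 1" --pt "-0.002 0 0 0 0 0 1" --pt "-0.003 0 0 0 0 0 1" --pt "-0.0035 0 0 0 0 0 1" --pt "-0.0035 0 0 0 0 0 1"

```text
clock: 19.9
tool_pos: [0.4965, 0.1321, 0.0448]
ee_rot: [[-0.106, 0.994, 0.0], [0.994, 0.106, -0.0], [-0.0, 0.0, -1.0]]
force: [-0.3, 0.3, 0.0]
grip_width: 0.0004
grip_force: 0.3
```

arm_command --pt "-0.0004 0 0 0 0 0 1" --pt "-0.0008 0 0 0 0 0 1" --pt "-0.0008 0 0 0 0 0 1"

```text
clock: 20.27
tool_pos: [0.4966, 0.1313, 0.0448]
ee_rot: [[-0.106, 0.994, 0.0], [0.994, 0.106, -0.0], [-0.0, 0.0, -1.0]]
force: [-0.3, 1.3, -0.2]
grip_width: -0.0
grip_force: 0.5
```

```bash
python3 q.py
```

```text
tcp [-2.40061178e-05  1.43597867e-01] 0.04484462828792983 F press [-0.1  1.3] -0.2422799716500318
top plate 0
 bar in slot 68 [-0.00484489  0.02445151  0.03497411]
scene plate 130 [-0.0183195   0.12053209  0.06602973] [[-0.01588249  0.121408    0.06662701]
 [ 0.00474709  0.12798111  0.07006011]]
 bar in slot 256 [-0.00597853 -0.04632147  0.03544666]
```

arm_command --pt "-0.0004 0 0 0 0 0 1" --pt "-0.0008 0 0 0 0 0 1" --pt "-0.0008 0 0 0 0 0 1"

```text
clock: 20.75
tool_pos: [0.4967, 0.1305, 0.0448]
ee_rot: [[-0.106, 0.994, 0.0], [0.994, 0.106, -0.0], [-0.0, 0.0, -1.0]]
force: [0.3, 1.1, -1.2]
grip_width: -0.0001
grip_force: 0.6
```

arm_command --pt "-0.0004 0 0 0 0 0 1" --pt "-0.0006 0 0 0 0 0 1" --pt "-0.0006 0 0 0 0 0 1"

```text
clock: 21.12
tool_pos: [0.4968, 0.1299, 0.0448]
ee_rot: [[-0.106, 0.994, 0.0], [0.994, 0.106, -0.0], [-0.0, 0.0, -1.0]]
force: [0.5, 1.5, 0.7]
grip_width: 0.0
grip_force: 0.6
```

arm_command --pt "-0.0005 0 0 0 0 0 1" --pt "-0.0005 0 0 0 0 0 1"

```text
clock: 21.38
tool_pos: [0.4968, 0.1299, 0.0448]
ee_rot: [[-0.105, 0.994, 0.0], [0.994, 0.105, 0.001], [0.001, 0.0, -1.0]]
force: [0.1, 4.5, -0.2]
grip_width: 0.0002
grip_force: 2.5
```

arm_command --pt "-0.0005 0 0 0 0 0 1" --pt "-0.0005 0 0 0 0 0 1"

```text
clock: 21.62
tool_pos: [0.4968, 0.1298, 0.0449]
ee_rot: [[-0.105, 0.994, 0.0], [0.994, 0.105, 0.001], [0.001, 0.0, -1.0]]
force: [-1.0, 8.3, 0.2]
grip_width: -0.0
grip_force: 3.9
```

Against the stop (TCP no longer advances, 8 N). Back off and lift.

arm_command --pt "0.005 0 0 0 0 0 1" --pt "0.02 0 0 0 0 0 1" --pt "0.04 0 0 0 0 0 1" --pt "0.06 0 -0.03 0 0 0 1" --pt "0.09 0 -0.08 0 0 0 1" --pt "0.12 0 -0.12 0 0 0 1" --pt "0.12 0 -0.12 0 0 0 1" --pt "0.12 0 -0.12 0 0 0 1"

```text
clock: 22.62
tool_pos: [0.4834, 0.2482, 0.1643]
ee_rot: [[-0.107, 0.994, -0.001], [0.994, 0.107, -0.001], [-0.001, -0.001, -1.0]]
force: [0.3, -0.3, 0.4]
grip_width: -0.0001
grip_force: 0.0
```

```bash
python3 q.py; python3 m.py t7; python3 -c "
import cv2
from rig import r
p,d=r.snapshot('top');cv2.imwrite('pics/end.png',cv2.resize(p[150:245,228:458],None,fx=3.47,fy=3.47,interpolation=cv2.INTER_CUBIC))"
```

```text
tcp [-0.0010993  0.2612583] 0.16427290808749284 F press [ 0.3 -0.3] 0.40337297677253947
top plate 97 [-0.01620787  0.12027574  0.06660365] [[-0.01442158  0.12081844  0.06809088]
 [ 0.00138242  0.12544473  0.0700549 ]]
 bar in slot 271 [-0.0048865  -0.04877199  0.0341384 ]
scene plate 91 [-0.01697243  0.11908564  0.06608413] [[-0.01535797  0.11977083  0.06676478]
 [ 0.00267005  0.12317451  0.07017921]]
 bar in slot 247 [-0.00587017 -0.04620293  0.036602  ]
[-0.00166764  0.26050701] 0.1633499663043381 [-0.15245464 -0.36783594 -1.00889912]
scene 1302 theta 1.1975 233
top 1183 theta 0.41000000000000014 245
```

View pics/end.png

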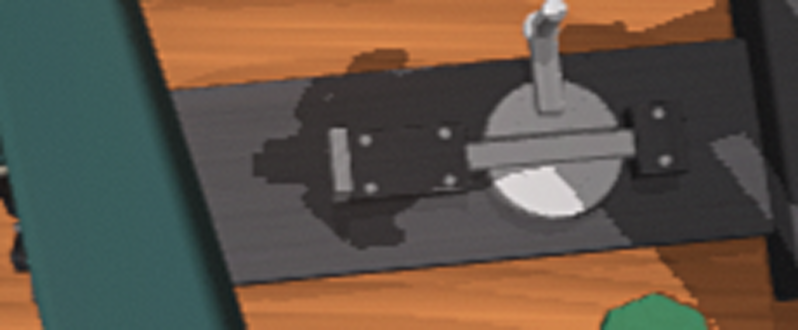

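The picture shows the end plate at (340,160), up against the guide. The bar runs through the disc's slot into the keeper at (640,145), and the hand is clear.

```bash
python3 -c "
from rig import r
print(r.hand_in())"
```

```text
the job is handed in; nothing more can be done
None
```

The press is locked and the job handed in: the bar is through the aligned disc and fully home in the keeper, its end plate against the guide after a light push of about 8 N. The hand is clear, and the judge's verdict was not shown. On the first try at turning the disc, the fingertips rode on top of the post with about 5 N, because they sit roughly 20 mm higher than the stated reach; I corrected for that before going on.

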